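# Seasonings back into the caddy by height

## Robot

A 6-joint arm with a two-finger parallel gripper is mounted at the origin on the work surface; the furniture and walls round the work are solid. World frame = base frame: x ahead of the robot, y to its left, z up, the work surface at z = 0. Lengths are in mm, angles in degrees, forces in N, time in s.
With the tool pointing down it reaches from about 350 to 850 mm from the base axis. Payload 8.1 kg.
Tool frame: the origin (TCP) lies between the finger pads; the fingertips stand 25 mm ahead of it and the grasp point (between the pads) lies 6 mm ahead of it (r.tcp_to_tips is the distance from the TCP to the fingertips, in mm); z points along the fingers, y is the line along which they close (so a half turn about z gives the same grasp; the last joint's range is limited). The gripper opens to 85 mm and grips with 20 to 120 N. Pads are 22 mm wide; open, the fingers measure 114 mm over their backs; the gripper's body (76 mm by 85 mm) begins 54 mm behind the grasp point. The pads swing forward as they close: fully open they stand 13 mm farther back than shut.
Start: joints at [63.575, 7.471, 85.268, -0, 87.261, -4.893], TCP at [220.189, 558.142, 256.292] pointing down, gripper open.
Joint ranges: [-169.43, 169.43], [-51.17, 129.36], [1.28, 143.12], [-76.62, 256.62], [0, 156.53], [-152.29, 152.29]. Speed limits (degrees/s): [136.94, 136.94, 159.86, 180, 180, 180].

## Interface

Orientations are given as [roll, pitch, yaw] about the fixed x, y, z axes, in that order (R = Rz(yaw) Ry(pitch) Rx(roll)).
In Python, from bench import r gives the robot as it stands.
- The arm moves only by the tool apply_moves, never from a script. Its arguments are lists of equal length, an entry for each row: "angular": the turn, a rotation vector about the world's x, y, z in units of 8 degrees (1.0 is 8 degrees), a list of three; "travel": the shift along the world's x, y, z in units of 40 mm (1.0 is 40 mm), a list of three; "jaw": the opening, from 0 (shut) to 1 (fully open). A call has 1 to 20 rows; each row shifts and turns the commanded pose from where the row before left it; what a row does not reach is not made up. A row lasts 1/8 s, in which the tool goes at most 62.5 mm and 10.7 degrees, less where a joint would pass 70% of its speed; a pose out of reach is approached as far as the arm can. A call is refused whole if a number of a shift passes 1 or a number of a turn 1, either way. A call with a gripper value outside its range is refused whole. The fingers move at their own pace and stop on an object; "force" is the grip in N (left out, the last holds). Time passes only in rows, so rows that do not move let the fingers close. It gives the time, the measured TCP pose, the force, the opening and the grip force at its end, in the units of the state.
- r.sense(): the state, without advancing time (a new reading comes with each control period).
- r.snapshot(name): name is "scene" or "top" or "wrist"; returns a dict with "color" (384x512x3 uint8, red, green, blue), "fx", "fy", "cx", "cy" (pixels), "distortion" ([k1, k2, p1, p2, k3] as OpenCV has them; the pictures are not rectified), "R" (3x3) and "t" (3): a world point X has camera coordinates R X + t; the wrist camera has in their place "mount" (4x4, takes a point from camera to tool coordinates, whose origin is the TCP and whose axes are the flange's). Camera axes: x right, y down, z forward; pixel columns grow to the right and rows downward; lengths in mm; the calibration is good to about 2 mm. A picture is of the moment at which its call begins: read the wrist's pose just before it. There is no depth.
- r.hand_in(): hands the job in; it is judged then, once.
The state is a dict: "time": time; "joint_pos": joint angles; "qd": joint speeds; "joint_efforts": joint torques, N m; "tool_pos": TCP position; "tcp_rot": TCP orientation; "ft_force": force on the tool from outside, world axes, zero at the start; "wrist_torque": the same for the moment, N m; "finger_gap": finger opening in mm; "grip_force": force on a finger pad.
Only numpy, scipy, OpenCV 4.12 (cv2) and the standard library are available. Lean on these libraries where they do the work, as an engineer would, in place of code of your own. Each camera call takes 0.05 s, during which the arm holds its last target. There are 200 camera calls.

## Task

Put the four seasonings (salt shaker, spice jar, pepper mill, oil bottle) back into the wire caddy in order of height: the shortest in the pocket at the end where the rails are low, rising to the tallest at the end where the rails are high, one to a pocket and each standing upright on its cork. Set them down gently, without dropping or knocking any over, and leave the honey jar and the lemon where they are.

Things in the scene. Friction and masses are not known exactly. Their poses are not given: they have to be found in the camera images.
- salt_shaker: Salt shaker, the SHORTEST of the four seasonings: clear glass with grey contents and a grey perforated cap, round, 90 mm tall; 44 mm across 30 mm above its foot, narrowing to 30 mm under the cap; the cap, 34 mm across, has straight sides from 66 to 78 mm and a dome above; 0.10 kg. Origin: centre of its underside; z up. Stands loose on the worktop.
- spice_jar: Spice jar, the SECOND shortest: round clear glass jar with a blue and white label and a green screw lid, 106 mm tall, 46 mm across; the lid (45 mm across) runs from 85 to 105 mm above its foot; 0.11 kg. Origin: centre of its underside; z up. Loose.
- pepper_mill: Pepper mill of mid-brown wood, the SECOND TALLEST: 170 mm tall, round, 58 mm across at the foot; waisted, with a rounded head 49 mm across at 123 to 159 mm above its foot (widest at about 140 mm) and a small metal nut on top; the head does not turn; 0.18 kg. Origin: centre of its underside; z up. Loose.
- oil_bottle: Oil bottle, the TALLEST: clear glass with yellow oil, a label and a dark red cap, 264 mm tall. Square in plan with rounded corners: 59 mm over the flats (parallel to its x and y axes), 74 mm corner to corner, straight-sided to 188 mm above its foot, then tapering; the round cap, 32 mm across, runs from 248 to 263 mm. 0.61 kg. Origin: centre of its underside; z up. Loose.
- cork_1: Cork round, 46 mm across, 2 mm thick, in the FIRST pocket (low end) of the seasoning caddy: a fixed bamboo base with black wire rails round four pockets in one row, lying any way round. Pocket clear 60 mm along the row x 66 mm across, rail tops 36 mm above the worktop. Origin: centre of pocket, cork's underside (14 mm above the worktop); y along the row to the high end, z up.
- cork_2: Cork round, 48 mm across, 2 mm thick, in the SECOND pocket of the caddy, 66 mm along the row from cork_1. Pocket clear 62 mm along x 72 mm across, rail tops 43 mm above the worktop. Things stand on the upper face of the cork, 16 mm above the worktop. Origin and axes as cork_1.
- cork_3: Cork round, 60 mm across, 2 mm thick, in the THIRD pocket, 73 mm along the row from cork_2. Pocket clear 74 mm along x 79 mm across, rail tops 51 mm above the worktop. The rails climb evenly, from 33 mm above the worktop at the low end of the caddy to 65 mm at its high end, and spread from 63 to 91 mm clear. Origin and axes as cork_1.
- cork_4: Cork round, 76 mm across, 2 mm thick, in the FOURTH pocket (high end), 85 mm along the row from cork_3. Pocket clear 86 mm along x 87 mm across, rail tops 60 mm above the worktop. The caddy's base measures 318 x 112 mm; wires (5 mm thick) also cross between the pockets at rail height. Origin and axes as cork_1.
- honey_jar: Jar of yellow honey with a red lid, round, 65 mm across, 100 mm tall, 0.44 kg, standing loose among the seasonings; not part of the set, stays where it is. Origin: centre of its underside.
- lemon: Yellow lemon, 71 x 53 x 51 mm, lying loose among the seasonings; stays where it is. Origin: centre of its underside, its own x axis along its length.

How it is judged (in metres and radians):
At the end, for the whole second after the job is handed in: From the low end: salt shaker, spice jar, pepper mill, oil bottle, one to a pocket, each within 24 mm of its cork's middle (all the room its wires leave), foot on the cork (-4 to +7 mm from its underside), within 0.12 rad of upright, at rest and released (horizontal distance between salt_shaker and cork_1 below 0.024 m and z of salt_shaker in the frame of cork_1 between -0.004 and 0.007 m and angle between each of salt_shaker, spice_jar, pepper_mill, oil_bottle's own z axis and vertical below 0.12 rad and linear speed of each of salt_shaker, spice_jar, pepper_mill, oil_bottle below 0.02 m/s and contact force between the fingers and salt_shaker below 0.05 N and horizontal distance between spice_jar and cork_2 below 0.024 m and z of spice_jar in the frame of cork_2 between -0.004 and 0.007 m and contact force between the fingers and spice_jar below 0.05 N and horizontal distance between pepper_mill and cork_3 below 0.024 m and z of pepper_mill in the frame of cork_3 between -0.004 and 0.007 m and contact force between the fingers and pepper_mill below 0.05 N and horizontal distance between oil_bottle and cork_4 below 0.024 m and z of oil_bottle in the frame of cork_4 between -0.004 and 0.007 m and contact force between the fingers and oil_bottle below 0.05 N); the robot touches nothing.
It fails at once if a seasoning is knocked over (angle between any of salt_shaker, spice_jar, pepper_mill, oil_bottle's own z axis and vertical above 0.6 rad).
It fails at once if a seasoning is dropped (falls freely by more than about 25 mm) ((linear speed of salt_shaker above 0.7 m/s and contact force between anything else and salt_shaker below 0.05 N) or (linear speed of spice_jar above 0.7 m/s and contact force between anything else and spice_jar below 0.05 N) or (linear speed of pepper_mill above 0.7 m/s and contact force between anything else and pepper_mill below 0.05 N) or (linear speed of oil_bottle above 0.7 m/s and contact force between anything else and oil_bottle below 0.05 N)).
It fails at once if the honey jar is shifted by more than 30 mm (distance of honey_jar from where it was at the start of the episode above 0.03 m).
It fails at once if the lemon is shifted by more than 30 mm (distance of lemon from where it was at the start of the episode above 0.03 m).
It also fails if it takes over 128 s, if anything falls off the work surface, if the arm or the gripper's body presses on something with over 40 N, if the wrist force passes 120 N, or if a joint passes its speed limit or range.

## Working session

There is one attempt and no reset: what is moved stays moved. The work goes in short steps, Python scripts to look and compute and a tool call to move; the robot and the scene stay as the last step left them, time stands still between calls to the robot, and variables do not carry over. Pictures are saved under pics/ and viewed, at most 14 in all, crops included, and the job is handed in when it is done.

Besides the shell and the picture viewer there is one more tool, called after ">>>" in YAML: its name, and indented under it one key for each argument. apply_moves: Moves the arm, as the interface text tells. Its arguments: {"type":"object","properties":{"angular":{"type":"array"},"travel":{"type":"array"},"jaw":{"type":"array"},"force":{"type":"number"}},"required":["angular","travel","jaw"]}

```bash
ls; mkdir -p pics
python3 - <<'E'
from bench import r
import cv2,pickle
s=r.sense();print(s)
for n in("scene","top"):
    p=r.snapshot(n);pickle.dump(p,open(f'pics/{n}.pkl','wb'))
    cv2.imwrite(f'pics/{n}0.png',cv2.resize(p['color'][:,:,::-1],(800,600)))
    print({k:v for k,v in p.items() if k!='color'})
E
```

```text
pics
{'time': 0.0, 'joint_pos': array([ 6.35744907e+01,  7.51463922e+00,  8.53298384e+01,  7.33994734e-04,
        8.72590982e+01, -4.89431853e+00]), 'qd': array([-0.04264434, -0.03714895,  0.06333955,  0.09145822,  0.06205522,
       -0.05401012]), 'joint_efforts': array([-1.91155457e-03, -5.69421601e+01, -5.00528634e+01, -5.51026260e-04,
        1.54898968e-02, -5.88422409e-06]), 'tool_pos': array([219.97244669, 557.69386454, 255.24389337]), 'tcp_rot': array([-1.79896864e+02, -9.56730959e-03,  1.58468765e+02]), 'ft_force': array([-0.15606803,  0.57330842, -0.28559883]), 'wrist_torque': array([ 0.02506605, -0.01543944,  0.04933801]), 'grip_force': 0.0, 'finger_gap': 85.37606984945597}
{'fx': 356.27263232417977, 'fy': 356.27263232417977, 'cx': 255.8466884438677, 'cy': 196.37836536045302, 'distortion': array([0.00503034, 0.        , 0.        , 0.        , 0.        ]), 'R': array([[ 0.80687092, -0.59055414, -0.01432225],
       [-0.38994823, -0.51425891, -0.76385741],
       [ 0.44373382,  0.62191927, -0.6452261 ]]), 't': array([-462.77661946,  194.75484545,  777.64392692])}
{'fx': 359.5834400331434, 'fy': 359.5834400331434, 'cx': 257.3428249392945, 'cy': 196.4240629037208, 'distortion': array([-0.07504513,  0.        ,  0.        ,  0.        ,  0.        ]), 'R': array([[-2.18133296e-02, -9.99758739e-01, -2.57716080e-03],
       [-9.90763554e-01,  2.19620017e-02, -1.33810504e-01],
       [ 1.33834820e-01, -3.65495640e-04, -9.91003586e-01]]), 't': array([-82.38236498, 521.1827977 , 895.02216577])}
```

View pics/scene0.png

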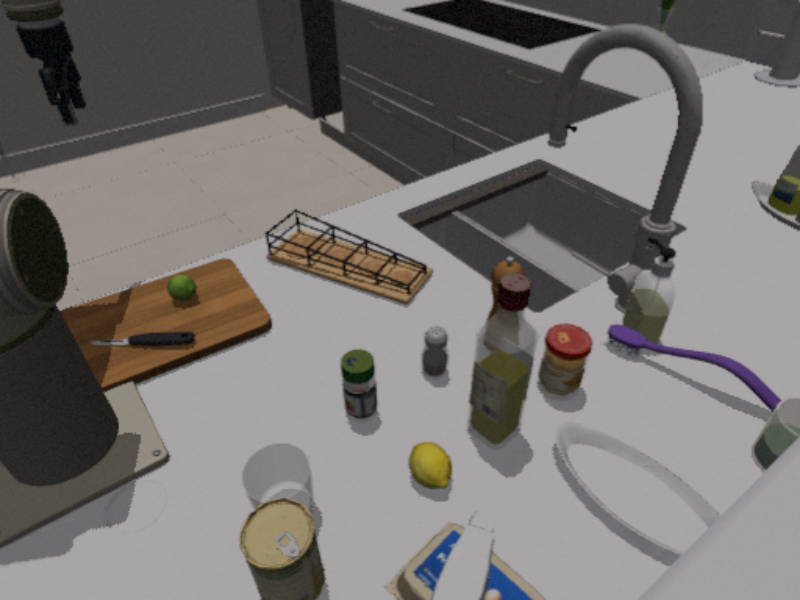

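View pics/top0.png

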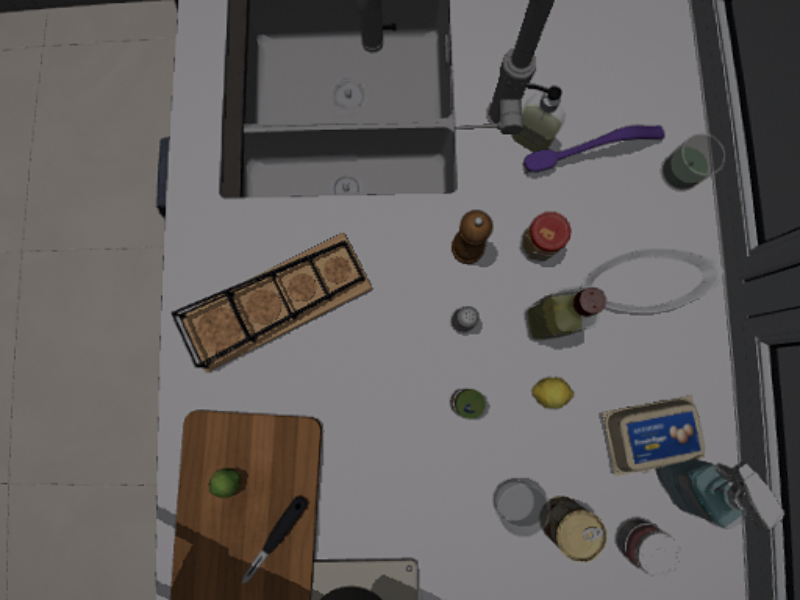

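The top view (800x600) shows the caddy with its low pocket at about (340,265) and its high one at (217,332). It also shows the salt cap (467,315), spice lid (470,402), mill nut (478,222), oil cap (591,300), honey lid (550,232) and lemon (553,392). The scene view agrees, with the oil cap at (513,290) and the mill head at (508,272).

```bash
cat > h.py <<'E'
import numpy as np,cv2,pickle
from scipy.optimize import least_squares
def K(p):return np.array([[p['fx'],0,p['cx']],[0,p['fy'],p['cy']],[0,0,1]])
def pose(p,s=None):
    """camera->world R,t"""
    if 'R' in p: return p['R'].T,-p['R'].T@p['t']
    from scipy.spatial.transform import Rotation as Ro
    A=Ro.from_euler('xyz',s['tcp_rot'],degrees=True).as_matrix();M=p['mount']
    return A@M[:3,:3],A@M[:3,3]+s['tool_pos']
def ray(p,uv,s=None):
    q=cv2.undistortPoints(np.array(uv,float).reshape(-1,1,2),K(p),p['distortion']).reshape(2)
    R,t=pose(p,s);return t,R@np.r_[q,1]
def plane(p,uv,z,s=None):
    t,d=ray(p,uv,s);return t+d*(z-t[2])/d[2]
def tri(rays):
    A=0;b=0
    for t,d in rays:
        d=d/np.linalg.norm(d);P=np.eye(3)-np.outer(d,d);A=A+P;b=b+P@t
    return np.linalg.solve(A,b)
def caddy(pts):
    """pts: 4x2 cork centres low..high -> origin, angle"""
    o=np.array([0,66,139,224.])
    f=lambda v:(np.c_[v[0]+o*np.cos(v[2]),v[1]+o*np.sin(v[2])]-pts).ravel()
    d=pts[3]-pts[0];v=least_squares(f,[*pts[0],np.arctan2(d[1],d[0])]).x
    return f(v).reshape(4,2)+pts,np.degrees(v[2]),f(v)
def blob(img,seed,lo,hi,rad):
    """centroid, area of HSV mask near a seed (native px)"""
    h=cv2.cvtColor(img,cv2.COLOR_RGB2HSV);m=cv2.inRange(h,np.array(lo),np.array(hi))
    w=np.zeros_like(m);cv2.circle(w,(int(seed[0]),int(seed[1])),rad,255,-1);m&=w
    n,l,st,c=cv2.connectedComponentsWithStats(m);i=1+np.argmax(st[1:,4]);return c[i],st[i]
E
python3 - <<'E'
from h import *
T=pickle.load(open('pics/top.pkl','rb'));S=pickle.load(open('pics/scene.pkl','rb'))
k=1/1.5625
t=lambda x,y,z:print(plane(T,(x*k,y*k),z).round(1),end=' ')
print('corks');P=np.array([plane(T,(x*k,y*k),16)[:2] for x,y in((340,265),(302,287),(264,307),(217,332))])
c,a,e=caddy(P);print(P.round(1),c.round(1),a,e.round(1))
hsv=cv2.cvtColor(T['color'],cv2.COLOR_RGB2HSV)
for n,seed,lo,hi,rad,z in(('spice',(301,258),(30,60,20),(90,255,255),16,105),('honey',(352,148),(0,120,80),(8,255,255),22,100),('lemon',(354,251),(18,120,80),(35,255,255),20,25),('oilcap',(378,192),(0,60,30),(12,255,255),13,263),('mill',(305,143),(3,90,50),(22,255,255),12,145)):
    try:
        c,st=blob(T['color'],seed,lo,hi,rad);print(n,c.round(1),st,plane(T,c,z).round(1))
    except Exception as ex: print(n,ex,hsv[seed[1],seed[0]])
print('salt');t(467,315,84);t(478,221,168);print()
for n,a,b in(('oilcap top',(592,299),(514,284)),('mill nut',(478,222),(509,260)),('saltcap',(467,313),(437,331)),('spice',(470,402),(359,360))):
    print(n,tri([ray(T,np.array(a)*k),ray(S,np.array(b)*k)]).round(1))
im=T['color'][140:280,200:400,::-1];cv2.imwrite('pics/tcrop.png',cv2.resize(im,(800,560),interpolation=cv2.INTER_CUBIC))
E
```

```text
corks
[[596.4  10.7]
 [559.8  75.8]
 [526.8 140.6]
 [485.9 220.7]] [[592.   17. ]
 [561.4  75.4]
 [527.5 140.1]
 [488.  215.4]] 117.65931043610483 [-4.4  6.3  1.6 -0.4  0.6 -0.5  2.2 -5.4]
spice [300.4 257.8] [291 249  19  19 261] [ 362.6 -191.4  105. ]
honey [352.4 147.1] [340 136  25  24 382] [ 627.9 -330.6  100. ]
lemon [353.5 250.8] [341 242  26  19 318] [ 373.8 -338.7   25. ]
oilcap [381.2 197.3] [374 193  13   8  36] [ 481.4 -336.6  263. ]
mill [304.1 144. ] [295 135  20  19 252] [ 625.1 -205.4  145. ]
salt
[ 497.6 -195.1   84. ] [ 624.5 -206.6  168. ] 
oilcap top [ 493. -333.  261.]
mill nut [ 623.8 -206.9  165.9]
saltcap [ 500.7 -195.1   83.9]
spice [ 364.6 -193.   104.6]
```

View pics/tcrop.png

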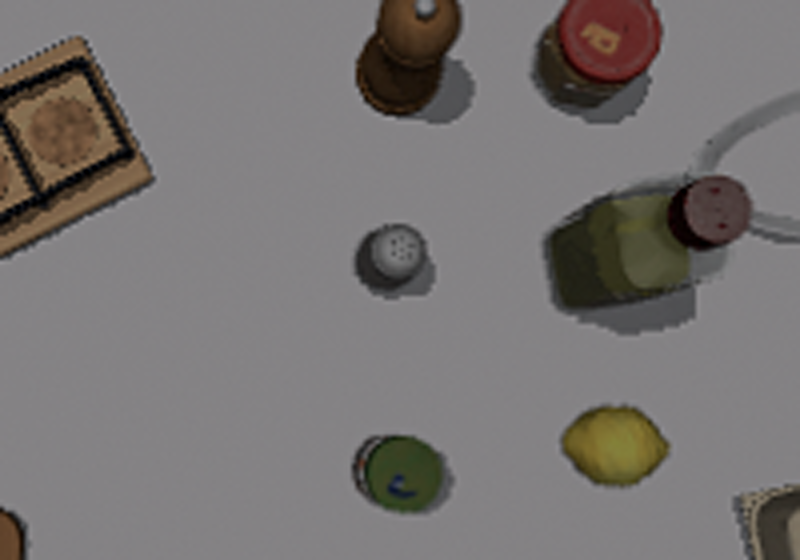

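The crop shows cork 1 at crop (65,132), the salt cap at (398,252), the spice lid at (405,473), the mill and the honey jar. The bottle leans to the right by perspective. Next I'm moving over the caddy and turning the jaw to close across the row.

>>> apply_moves:
  angular:
    - [0,0,-0.425]
    - [0,0,-0.425]
    - [0,0,-0.425]
    - [0,0,-0.425]
    - [0,0,-0.425]
    - [0,0,-0.425]
    - [0,0,-0.425]
    - [0,0,-0.425]
    - [0,0,-0.425]
    - [0,0,-0.425]
    - [0,0,-0.425]
    - [0,0,-0.425]
    - [0,0,0]
    - [0,0,0]
  travel:
    - [0.6,-0.95,0.3]
    - [0.6,-0.95,0.3]
    - [0.6,-0.95,0.3]
    - [0.6,-0.95,0.3]
    - [0.6,-0.95,0.3]
    - [0.6,-0.95,0.3]
    - [0.6,-0.95,0]
    - [0.6,-0.95,0]
    - [0.6,-0.95,0]
    - [0.6,-0.95,0]
    - [0.6,-0.95,0]
    - [0.6,-0.95,0]
    - [0,0,0]
    - [0,0,0]
  jaw: [1,1,1,1,1,1,1,1,1,1,1,1,1,1]
  force: 30

```text
time: 1.85
tool_pos: [507.8, 102.4, 327.8]
tcp_rot: [-180.0, -0.0, 117.7]
ft_force: [0.2, 0.5, -0.8]
finger_gap: 85.4
grip_force: 0.0
```

```bash
cat >> h.py <<'E'
def wrist(name):
    from bench import r
    s=r.sense();p=r.snapshot('wrist');pickle.dump((p,s),open(f'pics/{name}.pkl','wb'))
    cv2.imwrite(f'pics/{name}.png',cv2.resize(p['color'][:,:,::-1],(800,600)))
    print(round(s['time'],2),s['tool_pos'].round(1),s['tcp_rot'].round(2),s['joint_pos'].round(1));return p,s
E
python3 -c "
from h import *
p,s=wrist('w1');print(p['mount'].round(3))"
```

```text
1.85 [507.8 102.4 327.8] [-1.7995e+02 -5.0000e-02  1.1767e+02] [  5.7  -6.3  91.8   0.   94.6 -22. ]
[[ 1.0000e-03 -9.5700e-01 -2.9000e-01  7.4168e+01]
 [ 1.0000e+00  0.0000e+00  1.0000e-03  8.8200e-01]
 [-0.0000e+00 -2.9000e-01  9.5700e-01 -1.1771e+02]
 [ 0.0000e+00  0.0000e+00  0.0000e+00  1.0000e+00]]
```

View pics/w1.png

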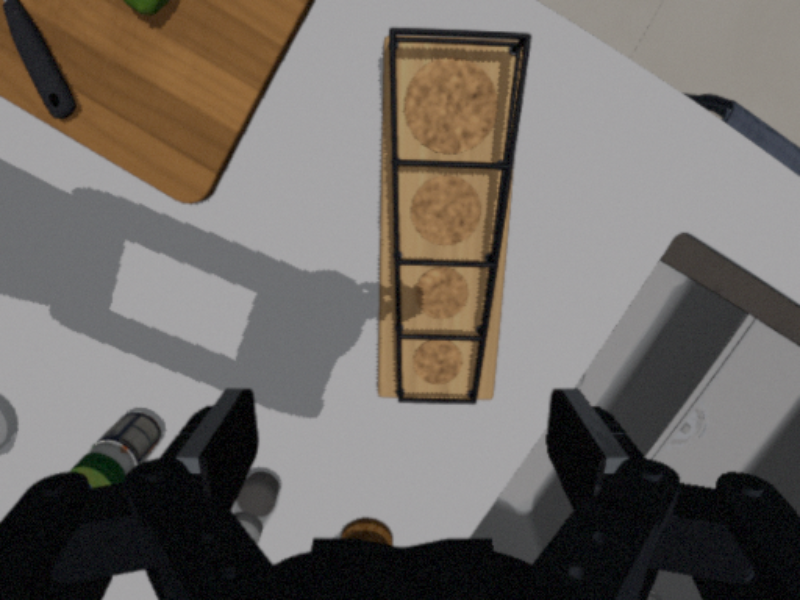

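The wrist view shows the corks clearly, low to high, at about (438,361), (441,292), (446,209) and (450,105) in the 800x600 picture.

Run:
```python
from h import *
p,s=pickle.load(open('pics/w1.pkl','rb'))
k=.64
P=np.array([plane(p,(x*k,y*k),16,s)[:2] for x,y in((438,361),(441,292),(446,209),(450,105))])
c,a,e=caddy(P);print(P.round(1),c.round(1),a,e.round(1))
T=pickle.load(open('pics/top.pkl','rb'))
P=np.array([plane(T,np.array(q)*k,16)[:2] for q in((338,270),(302,290),(264,310),(215,335))]);print(P.round(1))
```

```text
[[590.7  18.9]
 [561.   78.2]
 [529.4 144.2]
 [491.6 219.3]] [[590.6  19. ]
 [561.4  78.2]
 [529.1 143.6]
 [491.5 219.9]] 116.24419276567326 [-0.1  0.1  0.4 -0.1 -0.2 -0.6 -0.1  0.5]
[[587.8  14.2]
 [554.6  75.8]
 [521.7 140.5]
 [480.8 224.1]]
```

>>> apply_moves:
  angular:
    - [0,0,-0.18]
    - [0,0,0]
    - [0,0,0]
    - [0,0,0]
    - [0,0,0]
    - [0,0,0]
    - [0,0,0]
    - [0,0,0]
    - [0,0,0]
    - [0,0,0]
  travel:
    - [-0.03,-0.93,-0.4]
    - [-0.03,-0.93,-0.4]
    - [-0.03,-0.93,-0.4]
    - [-0.03,-0.93,-0.4]
    - [-0.03,-0.93,-0.4]
    - [-0.03,-0.93,-0.4]
    - [-0.03,-0.93,-0.4]
    - [-0.03,-0.93,-0.4]
    - [0,0,0]
    - [0,0,0]
  jaw: [1,1,1,1,1,1,1,1,1,1]

```text
time: 3.15
tool_pos: [498.8, -194.2, 200.5]
tcp_rot: [180.0, -0.0, 116.3]
ft_force: [0.4, 0.2, -1.1]
finger_gap: 85.5
grip_force: 0.0
```

```bash
python3 -c "
from h import *
p,s=wrist('w2')"
```

```text
3.15 [ 498.8 -194.2  200.5] [ 1.7998e+02 -2.0000e-02  1.1629e+02] [-26.8  -0.7  99.6   0.   81.1 -53.1]
```

View pics/w2.png

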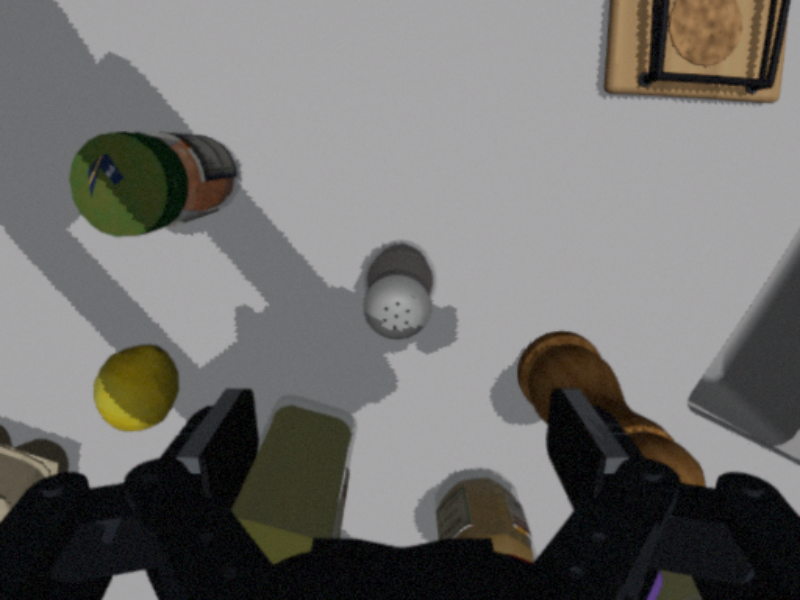

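The salt cap is centred at about (398,306) between the fingers. The spice lid is at (121,185), where its top face is a lighter disc, and the mill and bottle are below.

Run:
```python
from h import *
p,s=pickle.load(open('pics/w2.pkl','rb'));k=.64
for n,u,z in(('salt',(398,306),78),('saltfoot',(400,266),15),('spice',(121,185),105),('cork1',(705,28),16),('lemon',(136,388),25)):print(n,plane(p,np.array(u)*k,z,s).round(1))
```

```text
salt [ 498.4 -195.    78. ]
saltfoot [ 496.4 -189.    15. ]
spice [ 364.5 -191.3  105. ]
cork1 [590.8  15.6  16. ]
lemon [ 374.7 -338.1   25. ]
```

>>> apply_moves:
  angular:
    - [0,0,0]
    - [0,0,0]
    - [0,0,0]
    - [0,0,0]
    - [0,0,0]
    - [0,0,0]
    - [0,0,0]
    - [0,0,0]
    - [0,0,0]
    - [0,0,0]
    - [0,0,0]
    - [0,0,0]
    - [0,0,0]
    - [0,0,0]
  travel:
    - [0,-0.02,-0.6]
    - [0,0,-0.6]
    - [0,0,-0.6]
    - [0,0,-0.6]
    - [0,0,-0.5]
    - [0,0,-0.24]
    - [0,0,0]
    - [0,0,0]
    - [0,0,0]
    - [0,0,0]
    - [0,0,0]
    - [0,0,0]
    - [0,0,0]
    - [0,0,0]
  jaw: [1,1,1,1,1,1,1,0.2,0.2,0.2,0.2,0.2,0.2,0.2]
  force: 30

```text
time: 4.95
tool_pos: [499.1, -196.6, 75.6]
tcp_rot: [180.0, 0.1, 116.2]
ft_force: [-1.2, 0.3, 6.0]
finger_gap: 33.8
grip_force: 29.8
```

>>> apply_moves:
  angular:
    - [0,0,0]
    - [0,0,0]
    - [0,0,0]
    - [0,0,0]
    - [0,0,0]
    - [0,0,0]
    - [0,0,0]
    - [0,0,0]
    - [0,0,0]
    - [0,0,0]
    - [0,0,0]
    - [0,0,0]
    - [0,0,0]
    - [0,0,0]
  travel:
    - [0,0,0.3]
    - [0,0,0.5]
    - [0,0,0.5]
    - [0,0,0.5]
    - [0.2,0.4,0]
    - [0.3,0.7,0]
    - [0.3,0.7,0]
    - [0.3,0.8,0]
    - [0.3,0.8,0]
    - [0.3,0.8,0]
    - [0.3,0.7,0]
    - [0.3,0.49,0]
    - [0,0,0]
    - [0,0,0]
  jaw: [0.2,0.2,0.2,0.2,0.2,0.2,0.2,0.2,0.2,0.2,0.2,0.2,0.2,0.2]

```text
time: 6.7
tool_pos: [590.3, 19.1, 146.2]
tcp_rot: [-179.9, -0.0, 116.2]
ft_force: [0.8, 0.3, -0.2]
finger_gap: 33.9
grip_force: 29.8
```

```bash
python3 -c "
from h import *
p,s=wrist('w3')"
```

```text
6.7 [590.3  19.1 146.2] [-1.7994e+02 -1.0000e-02  1.1623e+02] [ -3.1  10.5  93.7  -0.   75.9 -29.3]
```

View pics/w3.png

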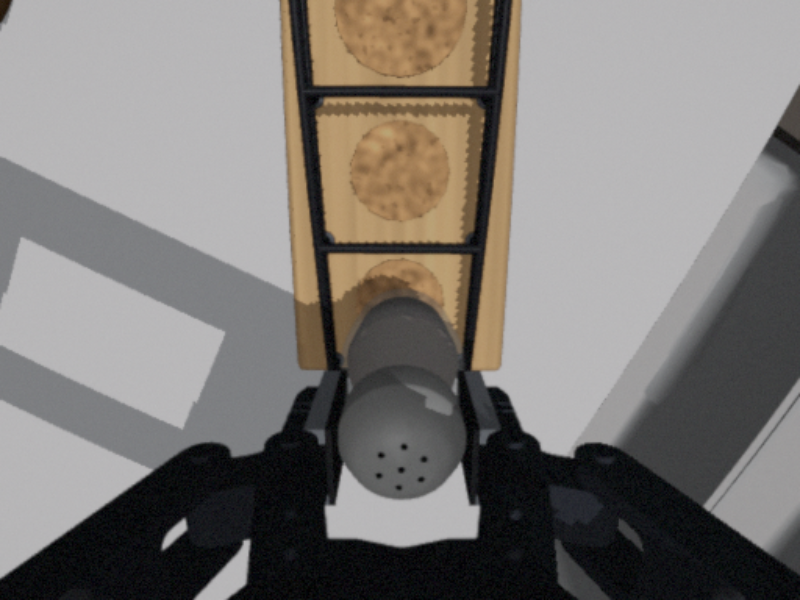

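The salt shaker is held upright and sits centred over the row. Cork 1 is directly under it at (400,300), partly hidden, and cork 2 is at (400,170). Lowering now.

>>> apply_moves:
  angular:
    - [0,0,0]
    - [0,0,0]
    - [0,0,0]
    - [0,0,0]
    - [0,0,0]
    - [0,0,0]
    - [0,0,0]
  travel:
    - [0,0,-0.3]
    - [0,0,-0.35]
    - [0,0,-0.3]
    - [0,0,-0.2]
    - [0,0,-0.12]
    - [0,0,-0.05]
    - [0,0,0]
  jaw: [0.2,0.2,0.2,0.2,0.2,0.2,0.2]

```text
time: 7.62
tool_pos: [590.8, 19.4, 94.1]
tcp_rot: [180.0, 0.0, 116.2]
ft_force: [0.5, 0.7, -1.1]
finger_gap: 33.6
grip_force: 29.8
```

>>> apply_moves:
  angular:
    - [0,0,0]
    - [0,0,0]
    - [0,0,0]
    - [0,0,0]
    - [0,0,0]
  travel:
    - [0,0,-0.03]
    - [0,0,-0.02]
    - [0,0,-0.02]
    - [0,0,0]
    - [0,0,0]
  jaw: [0.2,0.2,0.2,0.2,0.2]

```text
time: 8.25
tool_pos: [590.8, 19.3, 91.6]
tcp_rot: [180.0, 0.0, 116.2]
ft_force: [-1.9, -1.3, 5.2]
finger_gap: 33.6
grip_force: 30.6
```

>>> apply_moves:
  angular:
    - [0,0,0]
    - [0,0,0]
    - [0,0,0]
    - [0,0,0]
    - [0,0,0]
    - [0,0,0]
    - [0,0,0]
    - [0,0,0]
    - [0,0,0]
    - [0,0,0]
    - [0,0,0]
    - [0,0,0]
    - [0,0,0]
    - [0,0,0]
    - [0,0,0]
    - [0,0,0]
    - [0,0,0]
    - [0,0,0]
  travel:
    - [0,0,0]
    - [0,0,0]
    - [0,0,0]
    - [0,0,0]
    - [0,0,0.4]
    - [0,0,0.7]
    - [0,0,0.8]
    - [0,0,0.8]
    - [-0.4,-0.4,0]
    - [-0.8,-0.8,0]
    - [-0.8,-0.8,0]
    - [-0.8,-0.8,0]
    - [-0.8,-0.8,0]
    - [-0.8,-0.8,0]
    - [-0.8,-0.6,0]
    - [-0.45,-0.26,0]
    - [0,0,0]
    - [0,0,0]
  jaw: [0.5,0.6,0.7,0.7,0.7,0.8,1,1,1,1,1,1,1,1,1,1,1,1]

```text
time: 10.5
tool_pos: [365.2, -191.0, 200.0]
tcp_rot: [179.9, 0.1, 116.2]
ft_force: [0.8, 0.8, 0.0]
finger_gap: 85.6
grip_force: 0.0
```

```bash
python3 -c "
from h import *
p,s=wrist('w4')
c,st=blob(p['color'],(256,200),(32,70,20),(90,255,255),60);print(c,st,plane(p,c,105,s).round(1),plane(p,(st[0]+st[2]/2,st[1]+st[3]-st[2]/2),105,s).round(1))
T=__import__('bench').r.snapshot('top');c=plane(T,(216,170),90);print(c)
w=p['color'][:,:,::-1];t=T['color'][140:260,90:330,::-1]
cv2.imwrite('pics/c4.png',np.vstack([cv2.resize(w,(480,360)),cv2.resize(t,(480,240),interpolation=cv2.INTER_CUBIC)]))"
```

```text
10.5 [ 365.2 -191.   200. ] [1.7994e+02 7.0000e-02 1.1622e+02] [-34.8 -21.4 117.7   0.   83.6 -61. ]
[252.39422119 202.74493524] [ 221  169   63   67 3011] [ 362.1 -189.3  105. ] [ 362.7 -190.4  105. ]
[579.64382165   6.45471966  90.        ]
```

View pics/c4.png

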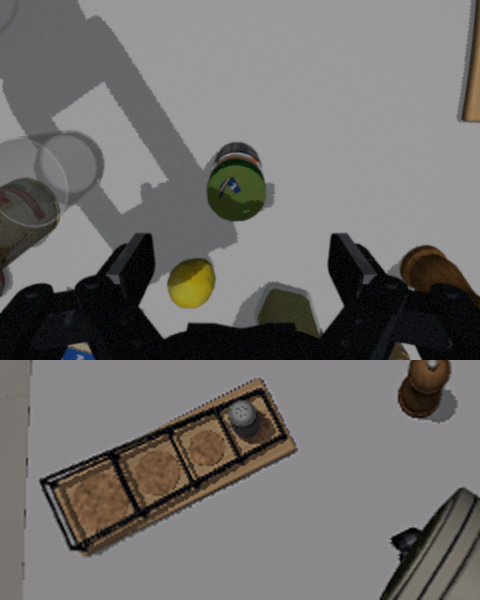

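The salt stands in pocket 1 (lower panel), and the spice lid lies between the fingers at (236,190) in the upper panel.

>>> apply_moves:
  angular:
    - [0,0,0]
    - [0,0,0]
    - [0,0,0]
    - [0,0,0]
    - [0,0,0]
    - [0,0,0]
    - [0,0,0]
    - [0,0,0]
    - [0,0,0]
    - [0,0,0]
    - [0,0,0]
    - [0,0,0]
  travel:
    - [-0.06,0,-0.6]
    - [0,0,-0.6]
    - [0,0,-0.6]
    - [0,0,-0.5]
    - [0,0,-0.25]
    - [0,0,0]
    - [0,0,0]
    - [0,0,0]
    - [0,0,0]
    - [0,0,0]
    - [0,0,0]
    - [0,0,0]
  jaw: [1,1,1,1,1,1,0.3,0.3,0.3,0.3,0.3,0.3]
  force: 30

```text
time: 12.1
tool_pos: [362.7, -191.6, 98.0]
tcp_rot: [180.0, 0.1, 116.2]
ft_force: [-0.6, -0.6, 6.1]
finger_gap: 44.4
grip_force: 30.2
```

>>> apply_moves:
  angular:
    - [0,0,0]
    - [0,0,0]
    - [0,0,0]
    - [0,0,0]
    - [0,0,0]
    - [0,0,0]
    - [0,0,0]
    - [0,0,0]
    - [0,0,0]
    - [0,0,0]
    - [0,0,0]
    - [0,0,0]
    - [0,0,0]
    - [0,0,0]
    - [0,0,0]
  travel:
    - [0,0,0.3]
    - [0,0,0.5]
    - [0,0,0.5]
    - [0,0,0.5]
    - [0.3,0.4,0]
    - [0.6,0.8,0]
    - [0.6,0.8,0]
    - [0.6,0.8,0]
    - [0.6,0.8,0]
    - [0.6,0.8,0]
    - [0.6,0.8,0]
    - [0.6,0.8,0]
    - [0.47,0.745,0]
    - [0,0,0]
    - [0,0,0]
  jaw: [0.3,0.3,0.3,0.3,0.3,0.3,0.3,0.3,0.3,0.3,0.3,0.3,0.3,0.3,0.3]

```text
time: 13.98
tool_pos: [560.5, 78.5, 169.0]
tcp_rot: [-179.9, -0.0, 116.3]
ft_force: [0.5, 0.3, -1.2]
finger_gap: 44.3
grip_force: 31.0
```

```bash
python3 -c "
from h import *
p,s=wrist('w5')
for z,c in((16,(529.1,143.6)),(16,(561.4,78.2)),(64,(561.4,78.2))):
    R,t=pose(p,s);q=R.T@(np.r_[c,z]-t);print((K(p)@q/q[2])[:2]/.64)"
```

```text
13.97 [560.5  78.5 169. ] [-1.7994e+02 -1.0000e-02  1.1625e+02] [  2.8   5.6  96.6  -0.   77.9 -23.5]
[401.07592595 153.91488706]
[401.10993426 290.1383785 ]
[400.96187563 317.54139344]
```

View pics/w5.png

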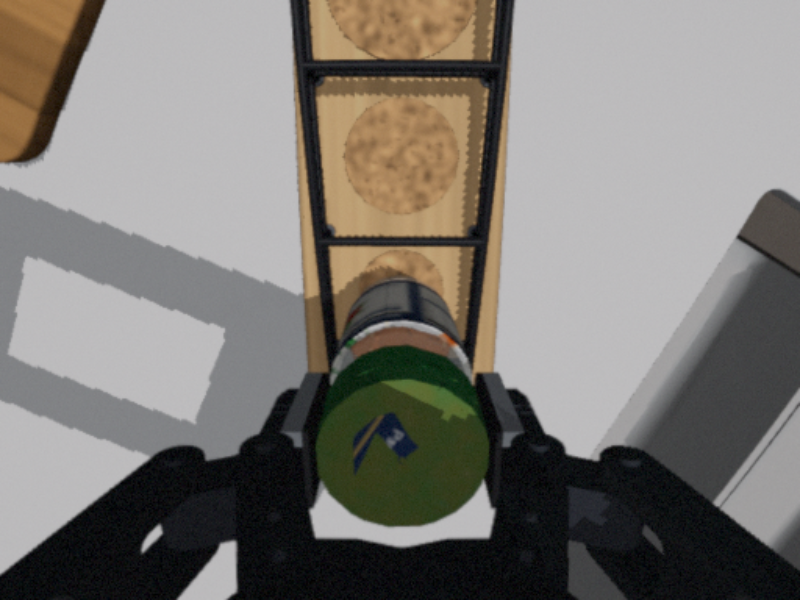

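The spice jar is upright and over pocket 2: cork 3 appears at (401,154), exactly as predicted. Lowering, releasing and returning toward the mill.

>>> apply_moves:
  angular:
    - [0,0,0]
    - [0,0,0]
    - [0,0,0]
    - [0,0,0]
    - [0,0,0]
    - [0,0,0]
    - [0,0,0]
    - [0,0,0]
  travel:
    - [0.02,0,-0.35]
    - [0,0,-0.4]
    - [0,0,-0.3]
    - [0,0,-0.2]
    - [0,0,-0.08]
    - [0,0,-0.03]
    - [0,0,-0.02]
    - [0,0,0]
  jaw: [0.3,0.3,0.3,0.3,0.3,0.3,0.3,0.3]

```text
time: 15.02
tool_pos: [562.0, 78.8, 114.3]
tcp_rot: [180.0, 0.0, 116.2]
ft_force: [0.3, 0.2, -0.7]
finger_gap: 44.7
grip_force: 31.1
```

>>> apply_moves:
  angular:
    - [0,0,0]
    - [0,0,0]
    - [0,0,0]
    - [0,0,0]
    - [0,0,0]
    - [0,0,0]
    - [0,0,0]
    - [0,0,0]
    - [0,0,0]
    - [0,0,0]
    - [0,0,0]
    - [0,0,0]
    - [0,0,0]
    - [0,0,0]
    - [0,0,0]
    - [0,0,0]
    - [0,0,0]
    - [0,0,0]
    - [0,0,0]
    - [0,0,0]
  travel:
    - [0,0,-0.02]
    - [0,0,-0.02]
    - [0,0,0]
    - [0,0,0]
    - [0,0,0]
    - [0,0,0.4]
    - [0,0,0.8]
    - [0,0,0.8]
    - [0,0,0.8]
    - [0,0,0.8]
    - [0.15,-0.5,0]
    - [0.2,-0.9,0]
    - [0.2,-0.9,0]
    - [0.2,-0.9,0]
    - [0.2,-0.9,0]
    - [0.2,-0.9,0]
    - [0.2,-0.9,0]
    - [0.2,-0.9,0]
    - [0,-0.32,0]
    - [0,0,0]
  jaw: [0.3,0.3,0.65,0.75,0.8,0.8,0.8,1,1,1,1,1,1,1,1,1,1,1,1,1]

```text
time: 17.52
tool_pos: [623.3, -206.8, 255.7]
tcp_rot: [-180.0, -0.1, 116.1]
ft_force: [0.3, -0.4, 0.1]
finger_gap: 85.7
grip_force: 0.0
```

```bash
python3 -c "
from h import *
p,s=wrist('w6')
T=__import__('bench').r.snapshot('top')
w=p['color'][:,:,::-1];t=T['color'][140:260,90:330,::-1]
cv2.imwrite('pics/c6.png',np.vstack([cv2.resize(w,(480,360)),cv2.resize(t,(480,240),interpolation=cv2.INTER_CUBIC)]))"
```

```text
17.52 [ 623.3 -206.8  255.7] [-1.7996e+02 -5.0000e-02  1.1614e+02] [-22.8  16.3  75.3   0.   88.5 -49. ]
```

View pics/c6.png

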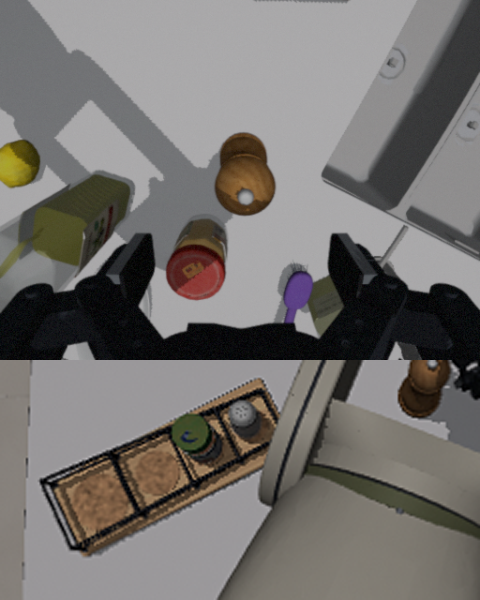

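The spice jar stands in pocket 2. The mill's nut is at (246,197) and its head is centred at (245,184) in the upper panel.

Run:
```python
from h import *
p,s=pickle.load(open('pics/w6.pkl','rb'));k=512/480
for n,u,z in(('nut',(246,197),167),('head',(245,184),145),('footleft',(220,152),10),('footright',(268,152),10)):print(n,plane(p,np.array(u)*k,z,s).round(1))
for b,z in (((200,272),100),):print('honey',plane(p,np.array((197,273))*k,100,s).round(1))
print('oil foot corners',[plane(p,np.array(u)*k,0,s).round(1)[:2] for u in((131,204),(122,174),(94,178))])
```

```text
nut [ 627.5 -204.9  167. ]
head [ 625.7 -202.4  145. ]
footleft [ 600.2 -216.    10. ]
footright [ 653.  -190.1   10. ]
honey [ 630.8 -325.1  100. ]
oil foot corners [array([ 522.8, -334.6]), array([ 497.6, -300.5]), array([ 465.1, -322.4])]
```

>>> apply_moves:
  angular:
    - [0,0,0]
    - [0,0,0]
    - [0,0,0]
    - [0,0,0]
    - [0,0,0]
    - [0,0,0]
    - [0,0,0]
    - [0,0,0]
    - [0,0,0]
    - [0,0,0]
    - [0,0,0]
    - [0,0,0]
  travel:
    - [0.08,0.07,-0.6]
    - [0,0,-0.6]
    - [0,0,-0.6]
    - [0,0,-0.6]
    - [0,0,-0.4]
    - [0,0,0]
    - [0,0,0]
    - [0,0,0]
    - [0,0,0]
    - [0,0,0]
    - [0,0,0]
    - [0,0,0]
  jaw: [1,1,1,1,1,1,0.4,0.4,0.4,0.4,0.4,0.4]
  force: 40

```text
time: 19.12
tool_pos: [627.9, -203.8, 146.2]
tcp_rot: [179.9, 0.1, 116.2]
ft_force: [-0.2, -0.6, 6.1]
finger_gap: 46.9
grip_force: 41.3
```

>>> apply_moves:
  angular:
    - [0,0,0]
    - [0,0,0]
    - [0,0,0]
    - [0,0,0]
    - [0,0,0]
    - [0,0,0]
    - [0,0,0]
    - [0,0,0]
    - [0,0,0]
  travel:
    - [0,0,0]
    - [0,0,0]
    - [-0.03,0,-0.14]
    - [0,0,0]
    - [0,0,0]
    - [0,0,0]
    - [0,0,0]
    - [0,0,0]
    - [0,0,0]
  jaw: [0.75,0.8,0.8,0.8,0.4,0.4,0.4,0.4,0.4]
  force: 40

```text
time: 20.25
tool_pos: [625.9, -203.3, 138.8]
tcp_rot: [180.0, 0.0, 116.2]
ft_force: [-1.1, 0.4, 2.0]
finger_gap: 47.1
grip_force: 41.4
```

>>> apply_moves:
  angular:
    - [0,0,0]
    - [0,0,0]
    - [0,0,0]
    - [0,0,0]
    - [0,0,0]
    - [0,0,0]
    - [0,0,0]
    - [0,0,0]
    - [0,0,0]
    - [0,0,0]
    - [0,0,0]
    - [0,0,0]
    - [0,0,0]
    - [0,0,0]
    - [0,0,0]
    - [0,0,0]
    - [0,0,0]
    - [0,0,0]
  travel:
    - [0,0,0.3]
    - [0,0,0.6]
    - [0,0,0.7]
    - [0,0,0.7]
    - [0,0,0.7]
    - [0,0,0.6]
    - [-0.2,0.4,0]
    - [-0.25,0.8,0]
    - [-0.25,0.8,0]
    - [-0.25,0.9,0]
    - [-0.25,0.9,0]
    - [-0.25,0.9,0]
    - [-0.25,0.9,0]
    - [-0.25,0.9,0]
    - [-0.25,0.9,0]
    - [-0.22,0.8,0]
    - [0,0.47,0]
    - [0,0,0]
  jaw: [0.4,0.4,0.4,0.4,0.4,0.4,0.4,0.4,0.4,0.4,0.4,0.4,0.4,0.4,0.4,0.4,0.4,0.4]

```text
time: 22.5
tool_pos: [529.2, 144.4, 283.0]
tcp_rot: [180.0, 0.0, 116.3]
ft_force: [-0.1, 0.3, -2.5]
finger_gap: 47.5
grip_force: 41.6
```

```bash
python3 -c "
from h import *
p,s=wrist('w7')
for z,c in((16,(491.5,219.9)),(60,(529.1,143.6))):
    R,t=pose(p,s);q=R.T@(np.r_[c,z]-t);print((K(p)@q/q[2])[:2]/.64)"
```

```text
22.5 [529.2 144.4 283. ] [1.7997e+02 1.0000e-02 1.1633e+02] [  9.9  -1.1  91.4  -0.   89.7 -16.4]
[399.62623529 135.20458085]
[399.31310581 263.0255432 ]
```

View pics/w7.png

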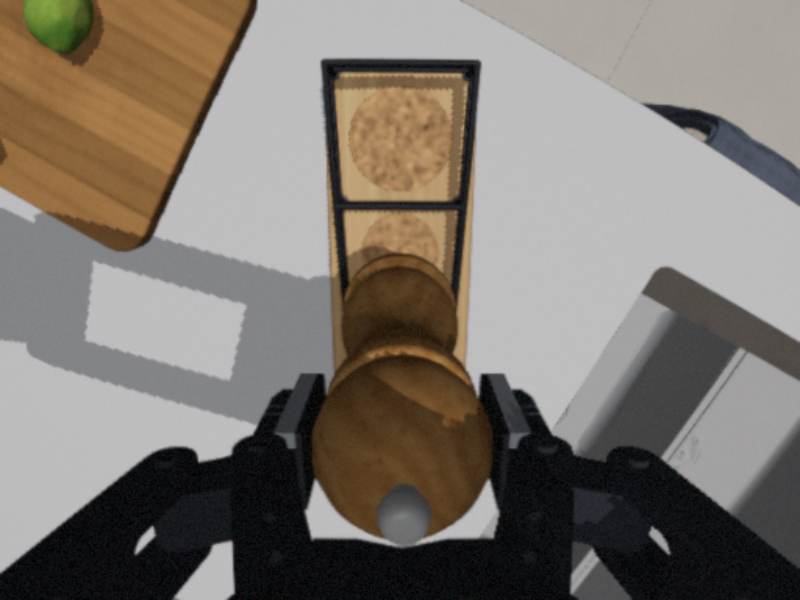

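The mill hangs upright over pocket 3, and cork 4 is at (400,138) as predicted. Lowering it.

>>> apply_moves:
  angular:
    - [0,0,0]
    - [0,0,0]
    - [0,0,0]
    - [0,0,0]
    - [0,0,0]
    - [0,0,0]
    - [0,0,0]
    - [0,0,0]
    - [0,0,0]
    - [0,0,0]
  travel:
    - [0,0,-0.4]
    - [0,-0.01,-0.6]
    - [0,0,-0.6]
    - [0,0,-0.5]
    - [0,0,-0.4]
    - [0,0,-0.3]
    - [0,0,-0.2]
    - [0,0,-0.1]
    - [0,0,-0.03]
    - [0,0,0]
  jaw: [0.4,0.4,0.4,0.4,0.4,0.4,0.4,0.4,0.4,0.4]

```text
time: 23.8
tool_pos: [529.3, 143.2, 158.0]
tcp_rot: [180.0, 0.0, 116.2]
ft_force: [0.2, 0.7, -1.9]
finger_gap: 47.0
grip_force: 41.6
```

>>> apply_moves:
  angular:
    - [0,0,0]
    - [0,0,0]
    - [0,0,0]
    - [0,0,0]
    - [0,0,0]
  travel:
    - [0,0,-0.03]
    - [0,0,-0.03]
    - [0,0,-0.03]
    - [0,0,0]
    - [0,0,0]
  jaw: [0.4,0.4,0.4,0.4,0.4]

```text
time: 24.42
tool_pos: [529.3, 143.3, 154.9]
tcp_rot: [179.9, 0.0, 116.2]
ft_force: [-1.8, 0.5, 6.7]
finger_gap: 47.2
grip_force: 42.4
```

>>> apply_moves:
  angular:
    - [0,0,0]
    - [0,0,0]
    - [0,0,0]
    - [0,0,0]
    - [0,0,0]
    - [0,0,0]
    - [0,0,0]
    - [0,0,0]
    - [0,0,0]
    - [0,0,0]
    - [0,0,0]
  travel:
    - [0,0,0]
    - [0,0,0]
    - [0,0,0]
    - [0,0,0.3]
    - [0,0,0.8]
    - [0,0,0.8]
    - [0,0,0.8]
    - [0,0,0.8]
    - [0,0,0.8]
    - [0,0,0.8]
    - [0,0,0]
  jaw: [0.65,0.75,0.8,0.8,0.8,0.8,1,1,1,1,1]

```text
time: 25.8
tool_pos: [530.2, 143.3, 362.5]
tcp_rot: [179.6, 0.1, 116.2]
ft_force: [0.2, 0.3, 0.4]
finger_gap: 85.5
grip_force: 0.0
```

>>> apply_moves:
  angular:
    - [0,0,0]
    - [0,0,0]
    - [0,0,0]
    - [0,0,0]
    - [0,0,0]
    - [0,0,0]
    - [0,0,0]
    - [0,0,0]
    - [0,0,0]
    - [0,0,0]
    - [0,0,0]
    - [0,0,0]
    - [0,0,0]
    - [0,0,0]
    - [0,0,0]
    - [0,0,0]
  travel:
    - [0,-0.4,0]
    - [-0.1,-0.8,0]
    - [-0.1,-0.9,0]
    - [-0.1,-0.9,0]
    - [-0.1,-0.9,0]
    - [-0.1,-0.9,0]
    - [-0.1,-0.9,0]
    - [-0.1,-0.9,0]
    - [-0.1,-0.9,0]
    - [-0.1,-0.9,0]
    - [-0.05,-0.9,0]
    - [0,-0.9,0]
    - [0,-0.9,0]
    - [0,-0.8,0]
    - [0,0,0]
    - [0,0,0]
  jaw: [1,1,1,1,1,1,1,1,1,1,1,1,1,1,1,1]

```text
time: 27.8
tool_pos: [490.2, -332.7, 356.8]
tcp_rot: [-180.0, -0.1, 116.2]
ft_force: [0.1, -0.9, -0.6]
finger_gap: 85.7
grip_force: 0.0
```

```bash
python3 -c "
from h import *
p,s=wrist('w8')
T=__import__('bench').r.snapshot('top');pickle.dump(T,open('pics/top8.pkl','wb'))
w=p['color'][:,:,::-1];t=T['color'][140:260,90:330,::-1]
cv2.imwrite('pics/c8.png',np.vstack([cv2.resize(w,(480,360)),cv2.resize(t,(480,240),interpolation=cv2.INTER_CUBIC)]))"
```

```text
27.8 [ 490.2 -332.7  356.8] [-1.7996e+02 -1.2000e-01  1.1619e+02] [-39.1   5.3  77.2   0.   97.6 -65.3]
```

View pics/c8.png

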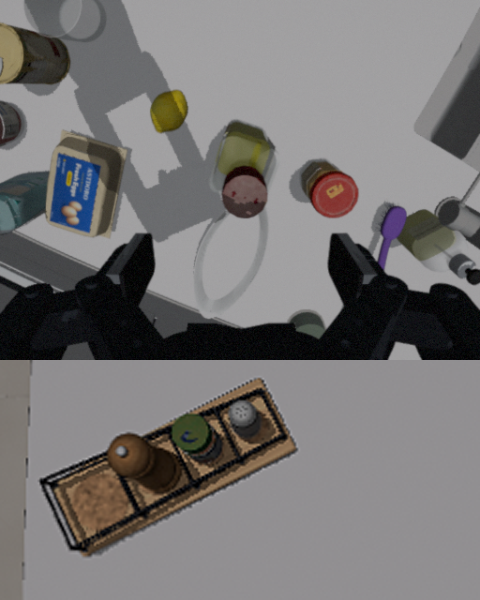

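Salt, spice and mill all stand in their pockets. The oil cap's top face is centred at about (245,195) in the upper panel.

Run:
```python
from h import *
p,s=pickle.load(open('pics/w8.pkl','rb'));k=512/480
for u in((245,195),(245,192)):print(plane(p,np.array(u)*k,262,s).round(1))
a,b=plane(p,np.array((224,121))*k,0,s),plane(p,np.array((273,131))*k,0,s);print(a,b,np.degrees(np.arctan2(*(b-a)[[1,0]])),np.linalg.norm(a-b))
```

```text
[ 494.  -331.5  262. ]
[ 493.  -329.4  262. ]
[ 454.37466153 -317.70351489    0.        ] [ 529.97634532 -297.72760444    0.        ] 14.800767902616137 78.19623770268576
```

>>> apply_moves:
  angular:
    - [0,0,0]
    - [0,0,0]
    - [0,0,0]
    - [0,0,0]
    - [0,0,0]
    - [0,0,0]
    - [0,0,0]
    - [0,0,0]
    - [0,0,0]
    - [0,0,0]
    - [0,0,0]
    - [0,0,0]
    - [0,0,0]
    - [0,0,0]
  travel:
    - [0.08,0.04,-0.4]
    - [0,0,-0.6]
    - [0,0,-0.6]
    - [0,0,-0.5]
    - [0,0,-0.3]
    - [0,0,-0.1]
    - [0,0,0]
    - [0,0,0]
    - [0,0,0]
    - [0,0,0]
    - [0,0,0]
    - [0,0,0]
    - [0,0,0]
    - [0,0,0]
  jaw: [1,1,1,1,1,1,1,0.6,0.2,0.2,0.2,0.2,0.2,0.2]
  force: 70

```text
time: 29.65
tool_pos: [494.5, -331.8, 259.1]
tcp_rot: [180.0, 0.1, 116.2]
ft_force: [-1.1, -1.0, 5.5]
finger_gap: 37.1
grip_force: 67.5
```

The gap of 37 mm means the tips are on the taper under the cap, so I'm regripping higher.

>>> apply_moves:
  angular:
    - [0,0,0]
    - [0,0,0]
    - [0,0,0]
    - [0,0,0]
    - [0,0,0]
    - [0,0,0]
    - [0,0,0]
    - [0,0,0]
    - [0,0,0]
    - [0,0,0]
    - [0,0,0]
    - [0,0,0]
  travel:
    - [0,0,0]
    - [0,0,0]
    - [0,0,0]
    - [0,0,0.22]
    - [0,0,0]
    - [0,0,0]
    - [0,0,0]
    - [0,0,0]
    - [0,0,0]
    - [0,0,0]
    - [0,0,0]
    - [0,0,0]
  jaw: [0.6,0.7,0.7,0.7,0.7,0.2,0.2,0.2,0.2,0.2,0.2,0.2]
  force: 70

```text
time: 31.15
tool_pos: [494.3, -331.5, 267.3]
tcp_rot: [180.0, 0.1, 116.2]
ft_force: [-2.1, -0.8, 6.1]
finger_gap: 32.3
grip_force: 67.3
```

>>> apply_moves:
  angular:
    - [0,0,0]
    - [0,0,0]
    - [0,0,0]
    - [0,0,0]
    - [0,0,0]
    - [0,0,0]
    - [0,0,0]
  travel:
    - [0,0,0.15]
    - [0,0,0.3]
    - [0,0,0.4]
    - [0,0,0.5]
    - [0,0,0.5]
    - [0,0,0.3]
    - [0,0,0]
  jaw: [0.2,0.2,0.2,0.2,0.2,0.2,0.2]

```text
time: 32.02
tool_pos: [494.7, -331.6, 354.5]
tcp_rot: [179.9, 0.1, 116.2]
ft_force: [-0.3, -0.0, -6.9]
finger_gap: 32.2
grip_force: 66.7
```

```bash
python3 -c "
from h import *
p,s=wrist('w9')
S=__import__('bench').r.snapshot('scene')
w=p['color'][:,:,::-1];t=S['color'][120:320,230:430,::-1]
cv2.imwrite('pics/c9.png',np.hstack([cv2.resize(w,(400,300)),cv2.resize(t,(300,300),interpolation=cv2.INTER_CUBIC)]))"
```

```text
32.02 [ 494.7 -331.6  354.5] [1.7993e+02 1.4000e-01 1.1623e+02] [-38.8   5.5  77.2   0.   97.1 -65. ]
```

View pics/c9.png

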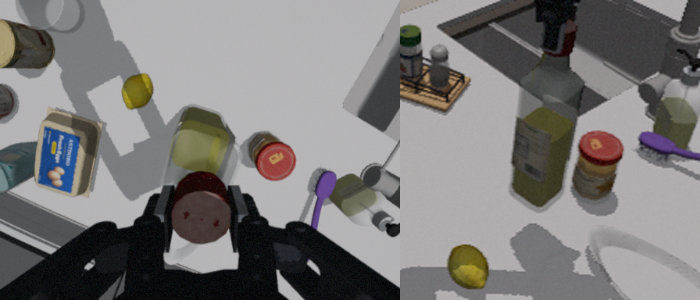

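The bottle is held by its cap, hanging straight and clear of the worktop with the honey jar untouched. I'm carrying it round the robot side of the mill.

>>> apply_moves:
  angular:
    - [0,0,0]
    - [0,0,0]
    - [0,0,0]
    - [0,0,0]
    - [0,0,0]
    - [0,0,0]
    - [0,0,0]
    - [0,0,0]
    - [0,0,0]
    - [0,0,0]
    - [0,0,0]
    - [0,0,0]
    - [0,0,0]
    - [0,0,0]
    - [0,0,0]
    - [0,0,0]
    - [0,0,0]
    - [0,0,0]
    - [0,0,0]
    - [0,0,0]
  travel:
    - [0,0.2,0]
    - [-0.1,0.4,0]
    - [-0.1,0.6,0]
    - [-0.1,0.8,0]
    - [-0.1,0.8,0]
    - [-0.1,0.8,0]
    - [-0.1,0.8,0]
    - [-0.1,0.8,0]
    - [-0.1,0.8,0]
    - [-0.1,0.8,0]
    - [-0.1,0.8,0]
    - [-0.1,0.8,0]
    - [-0.1,0.8,0]
    - [-0.1,0.8,0]
    - [-0.1,0.8,0]
    - [-0.1,0.8,0]
    - [-0.1,0.8,0]
    - [0,0.8,0]
    - [0,0.4,0]
    - [0,0.19,0]
  jaw: [0.2,0.2,0.2,0.2,0.2,0.2,0.2,0.2,0.2,0.2,0.2,0.2,0.2,0.2,0.2,0.2,0.2,0.2,0.2,0.2]

```text
time: 34.62
tool_pos: [429.5, 221.1, 352.5]
tcp_rot: [-180.0, -0.0, 116.3]
ft_force: [-0.3, -0.3, -6.8]
finger_gap: 32.4
grip_force: 66.8
```

>>> apply_moves:
  angular:
    - [0,0,0]
    - [0,0,0.5]
    - [0,0,0.5]
    - [0,0,0.4]
    - [0,0,0]
    - [0,0,0]
    - [0,0,0]
    - [0,0,0]
    - [0,0,0]
  travel:
    - [0,0,0]
    - [0.2,0,0]
    - [0.4,0,0]
    - [0.4,0,0]
    - [0.4,0,0]
    - [0.14,0,0]
    - [0,0,0]
    - [0,0,0]
    - [0,0,0]
  jaw: [0.2,0.2,0.2,0.2,0.2,0.2,0.2,0.2,0.2]

```text
time: 35.75
tool_pos: [491.4, 220.4, 352.8]
tcp_rot: [180.0, -0.0, 127.4]
ft_force: [0.0, 0.7, -6.6]
finger_gap: 32.4
grip_force: 66.9
```

```bash
python3 -c "
from h import *
p,s=wrist('w10')
S=__import__('bench').r.snapshot('scene')
w=p['color'][:,:,::-1];t=S['color'][60:260,130:330,::-1]
cv2.imwrite('pics/c10.png',np.hstack([cv2.resize(w,(480,360)),cv2.resize(t,(320,360),interpolation=cv2.INTER_CUBIC)]))"
```

```text
35.75 [491.4 220.4 352.8] [180.    -0.   127.44] [ 18.7  -3.2  86.2   0.   97.  -18.7]
```

View pics/c10.png

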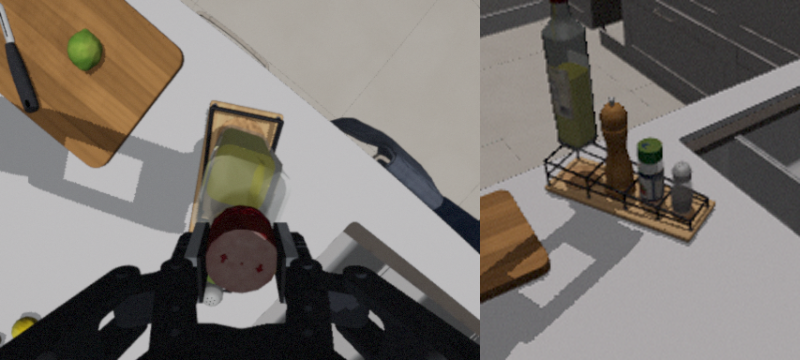

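The bottle hangs upright over pocket 4 with its flats roughly square to the rails. Mill, spice and salt stand beside it. Lowering.

>>> apply_moves:
  angular:
    - [0,0,0]
    - [0,0,0]
    - [0,0,0]
    - [0,0,0]
    - [0,0,0]
    - [0,0,0]
    - [0,0,0]
    - [0,0,0]
    - [0,0,0]
  travel:
    - [0,0,-0.2]
    - [0,0,-0.35]
    - [0,0,-0.35]
    - [0,0,-0.3]
    - [0,0,-0.25]
    - [0,0,-0.12]
    - [0,0,-0.06]
    - [0,0,-0.03]
    - [0,0,0]
  jaw: [0.2,0.2,0.2,0.2,0.2,0.2,0.2,0.2,0.2]

```text
time: 36.98
tool_pos: [491.9, 220.4, 286.7]
tcp_rot: [180.0, 0.0, 127.4]
ft_force: [0.6, -0.5, -5.7]
finger_gap: 32.4
grip_force: 66.9
```

>>> apply_moves:
  angular:
    - [0,0,0]
    - [0,0,0]
    - [0,0,0]
    - [0,0,0]
    - [0,0,0]
  travel:
    - [0,0,-0.03]
    - [0,0,-0.03]
    - [0,0,-0.03]
    - [0,0,0]
    - [0,0,0]
  jaw: [0.2,0.2,0.2,0.2,0.2]

```text
time: 37.6
tool_pos: [492.0, 220.4, 283.4]
tcp_rot: [179.9, 0.0, 127.4]
ft_force: [-0.7, -0.9, -0.3]
finger_gap: 32.5
grip_force: 68.4
```

>>> apply_moves:
  angular:
    - [0,0,0]
    - [0,0,0]
    - [0,0,0]
    - [0,0,0]
    - [0,0,0]
    - [0,0,0]
    - [0,0,0]
    - [0,0,0]
    - [0,0,0]
    - [0,0,0]
    - [0,0,0]
    - [0,0,0]
    - [0,0,0]
  travel:
    - [0,0,-0.02]
    - [0,0,0]
    - [0,0,0]
    - [0,0,0]
    - [0,0,0]
    - [0,0,0.3]
    - [0,0,0.6]
    - [0,0,0.6]
    - [-0.5,0,0.3]
    - [-0.8,0,0]
    - [-0.8,0,0]
    - [0,0,0]
    - [0,0,0]
  jaw: [0.2,0.45,0.55,0.65,0.75,0.75,0.75,0.75,0.75,0.75,0.75,0.75,0.75]

```text
time: 39.22
tool_pos: [408.3, 220.4, 354.7]
tcp_rot: [179.9, 0.0, 127.4]
ft_force: [0.7, 0.1, -0.4]
finger_gap: 64.2
grip_force: 0.0
```

```bash
python3 -c "
from h import *
r=__import__('bench').r
T=r.snapshot('top');S=r.snapshot('scene')
t=T['color'][110:270,90:250,::-1];u=S['color'][80:240,140:300,::-1]
cv2.imwrite('pics/c11.png',np.hstack([cv2.resize(a,(400,400),interpolation=cv2.INTER_CUBIC) for a in(t,u)]))"
```

```text
(no output)
```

View pics/c11.png

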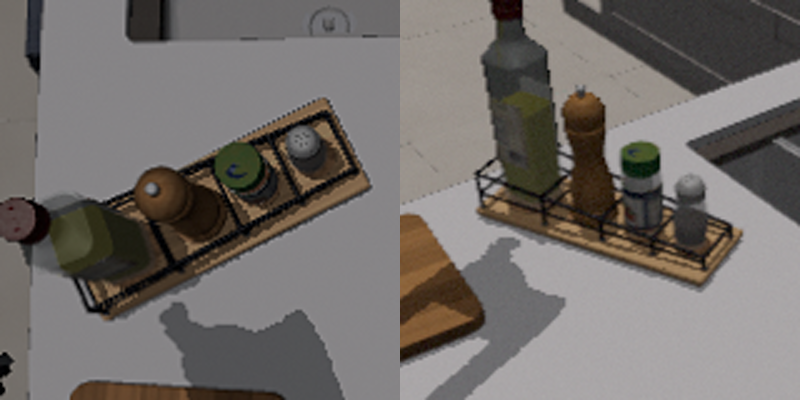

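All four seasonings stand upright in their own pockets, in height order, and the gripper is clear of them.

```bash
python3 -c "
from bench import r
print(r.hand_in())"
```

```text
the job is handed in; nothing more can be done
None
```

The salt shaker, spice jar, pepper mill and oil bottle stand upright in caddy pockets 1 to 4 in height order, the honey jar and lemon were not touched, and the job was handed in at about 39 s; no verdict was returned.

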